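Level the consistometer and lock its levelling screw

ROBOT

A 6-joint arm with a two-finger parallel gripper is mounted at the origin on the work surface. World frame = base frame: x ahead of the robot, y to its left, z up, the work surface at z = 0. Lengths are in m, angles in rad, forces in N, time in s.
With the tool pointing down it reaches from about 0.375 to 0.975 m from the base axis. Payload 3.8 kg.
Tool frame: the origin (TCP) lies midway between the tips of the shut fingers; the grasp point (between the pads) lies 19 mm behind it; z points along the fingers, y is the line along which they close (so a half turn about z gives the same grasp; the last joint's range is limited). The gripper opens to 88 mm and grips with 3 to 60 N. Pads are 18 mm wide; open, the fingers measure 123 mm over their backs; the gripper's body (75 mm by 187 mm) begins 45 mm behind the grasp point.
Start: joints at [-1.216, 0.264, 1.604, -0, 1.274, -0.037], TCP at [0.258, -0.624, 0.239] pointing down, gripper open.
Joint ranges: [-2.63, 2.63], [-0.94, 2.18], [0.31, 2.57], [-1.31, 4.45], [0, 2.66], [-2.55, 2.55]. Speed limits (rad/s): [2.57, 2.57, 3.14, 3.14, 3.14, 3.14].

INTERFACE

Orientations are given as a rotation vector (axis times angle).
In Python, from cell import manip, inverse_kinematics, cams, order gives the robot as it stands. Calls block until the motion is done:
- manip.move_pose(position, orientation): joint-space move of the TCP to a pose.
- manip.move_linear(position, rate=0.15, rot=None): straight line of the TCP; rot=None keeps the orientation; rate is the mean speed in m/s.
- manip.set_joints(angles): joint-space move.
- manip.set_gripper(opening, force=None): finger opening in m; force is the grip in N (None keeps the last); returns when the fingers have stopped.
- manip.dwell(seconds).
- inverse_kinematics(position, orientation): joint angles nearest the present ones, or None.
- manip.state(): the state.
- cams.capture(name): name is "side" or "top" or "wrist"; returns a dict with "image" (400x640x3 uint8, blue, green, red), "z_map" (400x640 float32, m along the optical axis (not along the pixel's ray), 0 where there is no reading), "intrinsics" (3x3 intrinsics, pixels), "k1" (the pictures are not rectified: a ray, as slopes to the right and down, at radius r is drawn at 1 + k1 r^2 times it, then the intrinsics apply), "position" and "orientation" of the camera in the world; the wrist camera has in their place "T_tool_cam" (4x4, takes a point from camera to tool coordinates, whose origin is the TCP and whose axes are the flange's). Camera axes: x right, y down, z forward; pixel columns grow to the right and rows downward; lengths in m; the calibration is good to about 2 mm. A picture is of the moment at which its call begins: read the wrist's pose just before it.
A pose or a line that the arm cannot do raises manip.IKError and nothing moves.
- order.close_job(): hands the job in; it is judged then, once.
The state is a dict: "clock": time; "joint_pos": joint angles; "joint_velocities": joint speeds; "tau": joint torques, N m; "tool_pos": TCP position; "tcp_rot": TCP orientation; "contact_force": force on the tool from outside, world axes, zero at the start; "moment": the same for the moment, N m; "gripper_width": finger opening in m; "grasp_force": force on a finger pad.
Only numpy, scipy, OpenCV 4.12 (cv2) and the standard library are available. Lean on these libraries where they do the work, as an engineer would, in place of code of your own. Each camera call takes 0.05 s, during which the arm holds its last target. There are 200 camera calls.

TASK

The flow trough (consistometer) on the bench is out of level. Swing back the lever of the brass lock ring on its levelling screw until the ring is free, turn the black knob until the bubble stands between the two lines, then swing the lever round again to nip the ring up to about 0.4 N m, with the bubble still between the lines. Never force the knob while the ring is tight, do not overtighten the ring, and leave the other things on the bench where they are.

Things in the scene. Friction and masses are not known exactly. Their poses are not given: they have to be found in the camera images.
- consistometer: Low steel flow trough, 310 x 56 mm, rim 67 mm above the bench, fixed in place. Origin on the bench under the levelling screw's axis; x runs from the screw along the trough, z up. The trough starts 60 mm from that axis, a gate frame 136 mm high stands at 310 mm, the level is on the -y flank (out to y = -48 mm). Around the screw only the lug lies below: 51 mm wide, its top at 34 mm.
- ring_centre (a point): Centre of the brass knurled lock ring: 54 mm diameter, 14 mm high, upright axis, 50 mm above the bench, under the black knob on the same screw. A steel lever (round bar, 8 mm thick) runs out level from it, at the same height, to a black ball. Clockwise seen from above tightens, anticlockwise frees it.
- lever_ball (a point): Centre of the black ball (18 mm) at the lever's end, 80 mm from the ring's axis, level with ring_centre. The bar is bare from 27 to 71 mm from the axis; 0.4 N m is a push of 7 N across it at 56 mm. At the start the lever points away from the trough, within 0.45 rad, with free space for its swing.
- lock_ring: The ring with its lever; origin 50 mm below ring_centre. Tight at the start, free after at most 1.65 rad anticlockwise; can be backed off 2.3 rad. Loose it turns with 0.03 N m. Tightening, torque grows by about 0.42 N m per rad from where it meets the washer; that angle differs each time and cannot be seen. It stays where left, so feel the torque while it moves: at rest it fades.
- washer: Thin steel washer under the ring, 44 mm diameter; it does not turn. Origin on the screw's axis, 41 mm below its top face. The ring presses on it with about 80 N when tightened with 0.4 N m, in proportion for other torques.
- screw: The levelling screw with its black knurled knob: knob 30 mm diameter, 26 mm high, its underside 6 mm above the top of the ring; steel stem of 13 mm below it. Turns on the upright axis with 0.06 N m when the ring is free; clamped when the ring is tight. It can be turned at least 2.7 rad clockwise. Origin on the axis, 89 mm below the knob's top.
- knob_top (a point): Centre of the knob's top face, 39 mm above ring_centre on the same axis.
- vial_centre (a point): Middle of the spirit level, on top of its yellow-green tube (15 mm diameter, 72 mm long, lying along the trough), midway between the two black lines. Its x runs along the trough away from the screw.
- bubble_centre (a point): Top of the pale bubble, 18 mm long, in the tube. The inner edges of the lines are 22 mm apart, so the bubble is between them within 2 mm of vial_centre. It starts 6 to 15 mm towards the rear (the screw end is low). Turning the knob clockwise seen from above moves the bubble towards the screw, 6 mm per rad.
- sample_jar: Loose glass jar with red cap, 52 mm diameter, 62 mm high, to be left alone. Origin under its centre.
- cone_geometry: Loose steel measuring cone on its face, 50 mm diameter, stem up, 80 mm high, to be left alone. Origin under its centre.
- spatula: Loose spatula, 170 mm long, lying on the bench, to be left alone. Origin under its middle.

How it is judged:
On the way, in this order (a step that is already met when the one before it is completed fails the run):
1. the lock ring is backed off until it no longer presses on the washer (contact force between lock_ring and washer below 1 N), for 0.2 s.
2. with the ring still free, the bubble is brought between the lines (within 2 mm of the middle) (contact force between lock_ring and washer below 1 N and x of bubble_centre in the frame of vial_centre between -0.002 and 0.002 m), for 0.2 s.
3. the lock ring is tight again (58 to 104 N on the washer, about 0.3 to 0.5 N m) and the bubble still between the lines (contact force between lock_ring and washer between 58 and 104 N and x of bubble_centre in the frame of vial_centre between -0.002 and 0.002 m), for 0.2 s.
At the end, for the whole second after the job is handed in: The bubble is within 2 mm of the middle of the level, the lock ring presses on the washer with 58 to 104 N (about 0.3 to 0.5 N m of tightening), knob and ring are at rest and let go, and jar, cone and spatula are within 20 mm of where they stood (all of step 3 and angular speed of each of screw, lock_ring below 0.05 rad/s); the robot touches nothing.
It fails at once if the lock ring is overtightened: more than 160 N on the washer (about 0.8 N m) (contact force between lock_ring and washer above 160 N).
It fails at once if the ring is tight (more than 25 N on the washer) while the bubble stands 2.5 to 5.5 mm off the middle: the knob was forced, or locked out of level (contact force between lock_ring and washer above 25 N and (x of bubble_centre in the frame of vial_centre between 0.0025 and 0.0055 m or x of bubble_centre in the frame of vial_centre between -0.0055 and -0.0025 m)).
It fails at once if the sample jar is moved by more than 20 mm (distance of sample_jar from where it was at the start of the episode above 0.02 m).
It fails at once if the cone geometry is moved by more than 20 mm (distance of cone_geometry from where it was at the start of the episode above 0.02 m).
It fails at once if the spatula is moved by more than 20 mm (distance of spatula from where it was at the start of the episode above 0.02 m).
It also fails if it takes over 64 s, if anything falls off the work surface, if the arm or the gripper's body presses on something with over 40 N, if the wrist force passes 120 N, or if a joint passes its speed limit or range.

## Working session

There is one attempt and no reset: what is moved stays moved. The work goes in short steps, each a Python script; the robot and the scene stay as the last script left them, time stands still between calls to the robot, and variables do not carry over. Pictures are saved under pics/ and viewed, at most 10 in all, crops included, and the job is handed in when it is done.

```bash
ls; mkdir -p pics; python3 - <<'E'
from cell import manip,cams
import cv2,numpy as np
for n in("side","top","wrist"):
    c=cams.capture(n); np.save(f"pics/{n}0.npy",c,allow_pickle=True)
    cv2.imwrite(f"pics/{n}0.png",c["image"])
    print(n,c["intrinsics"].tolist(),c["k1"],c.get("position"),c.get("orientation"),c.get("T_tool_cam"))
s=manip.state();print(s)
a=[cv2.imread(f"pics/{n}0.png") for n in("side","top")]
E
```

```text
pics
side [[405.75796194190525, 0.0, 316.06458385349896], [0.0, 405.75796194190525, 203.9881002912113], [0.0, 0.0, 1.0]] -0.026958979453093588 [ 0.1097834  -0.51356405  0.59587   ] [-2.0244443   0.87706584 -0.47543171] None
top [[500.670403457279, 0.0, 320.5280779401707], [0.0, 500.670403457279, 212.51977405901647], [0.0, 0.0, 1.0]] -0.08341272399932652 [0.51066936 0.01991869 0.93990761] [-2.08945656  2.14996695 -0.15886059] None
wrist [[295.8754768698268, 0.0, 313.0134468075235], [0.0, 295.8754768698268, 195.64810196505587], [0.0, 0.0, 1.0]] 0.01715939054811514 None None [[-8.96297142e-04 -9.46596784e-01 -3.22418557e-01  8.38714896e-02]
 [ 9.99998984e-01 -4.91151192e-04 -1.33793196e-03 -1.73820348e-03]
 [ 1.10812583e-03 -3.22419429e-01  9.46596262e-01 -1.44603336e-01]
 [ 0.00000000e+00  0.00000000e+00  0.00000000e+00  1.00000000e+00]]
{'clock': 0.15, 'joint_pos': array([-1.21591601e+00,  2.64554152e-01,  1.60504758e+00, -2.71155867e-05,
        1.27370891e+00, -3.68996160e-02]), 'joint_velocities': array([ 0.00081622, -0.00359253, -0.0041895 , -0.00139526,  0.00229239,
        0.0003704 ]), 'tau': array([ 4.10579341e-04, -5.02846777e+01, -3.57469404e+01,  7.29189394e-02,
        2.50022690e-02, -7.85240604e-05]), 'tool_pos': array([ 0.25753749, -0.62334469,  0.23769839]), 'tcp_rot': array([-3.07984687e+00, -6.11161084e-01,  4.67196981e-04]), 'contact_force': array([-0.42801562,  0.00915132,  0.34608391]), 'moment': array([ 0.01687411, -0.00651833,  0.00619616]), 'grasp_force': 0.0, 'gripper_width': 0.08822243503909478}
```

View pics/top0.png

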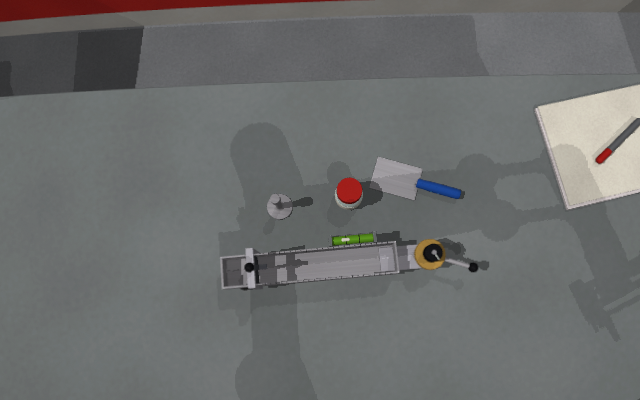

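View pics/side0.png

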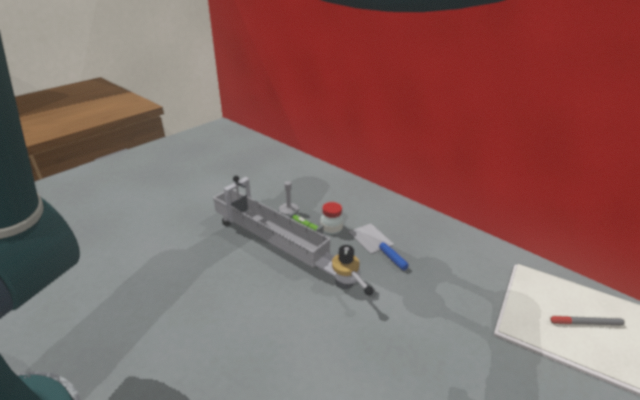

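The top view shows the knob and ring at about (431,253), the lever ball at (473,267), the level at (353,240) and the trough running left. The jar is at (348,192) and the spatula at (440,188). In the side view the knob is at (346,254) and the ball at (370,290).

```bash
cat > h.py <<'E'
import numpy as np, cv2
from scipy.spatial.transform import Rotation as R
from cell import manip,cams,inverse_kinematics,order
def rot(psi): return (R.from_euler('z',psi)*R.from_euler('x',np.pi)).as_rotvec()
def cap(n):
    s=manip.state(); c=cams.capture(n)
    T=np.eye(4)
    if n=="wrist":
        T[:3,:3]=R.from_rotvec(s["tcp_rot"]).as_matrix(); T[:3,3]=s["tool_pos"]; T=T@c["T_tool_cam"]
    else: T[:3,:3]=R.from_rotvec(c["orientation"]).as_matrix(); T[:3,3]=c["position"]
    c["T"]=T; return c
def ray(c,px):
    k=np.array([c["k1"],0,0,0,0.])
    u=cv2.undistortPoints(np.array([[px]],float),c["intrinsics"],k)[0,0]
    return c["T"][:3,3],c["T"][:3,:3]@np.array([u[0],u[1],1])
def plane(c,px,z):
    o,d=ray(c,px); return o+d*(z-o[2])/d[2]
def tri(*rays):
    A=np.zeros((3,3));b=np.zeros(3)
    for o,d in rays:
        d=d/np.linalg.norm(d);P=np.eye(3)-np.outer(d,d);A+=P;b+=P@o
    x=np.linalg.solve(A,b)
    return x,[np.linalg.norm(np.cross(x-o,d/np.linalg.norm(d))) for o,d in rays]
def project(c,p):
    q=np.linalg.inv(c["T"])@np.append(p,1);x=q[:2]/q[2]
    x=x*(1+c["k1"]*(x@x));return x*c["intrinsics"][0,0]+c["intrinsics"][:2,2]
def mask(c,lo,hi,amin=8):
    m=cv2.inRange(cv2.cvtColor(c["image"],cv2.COLOR_BGR2HSV),lo,hi)
    n,l,st,ce=cv2.connectedComponentsWithStats(m)
    return m,sorted([(st[i,4],ce[i].round(1).tolist(),st[i,:4].tolist()) for i in range(1,n) if st[i,4]>=amin],reverse=True)
BRASS=((15,100,60),(30,255,255)); GREEN=((33,100,40),(75,255,255)); BLACK=((0,0,0),(180,255,40))
E
python3 - <<'E'
from h import *
for n in("top","side"):
    c=cap(n)
    for k,v in(("brass",BRASS),("green",GREEN),("black",BLACK)):
        print(n,k,[m for m in mask(c,*v)[1] if m[0]<3000][:6])
    if n=="top":
        for nm,p,z in(("knob",(433,252),.089),("ring",(430,254),.057),("ball",(473,267),.05),("vial",(353,240),.06),("gate",(249,267),.136)): print(nm,plane(c,p,z))
E
```

```text
top brass [(np.int32(471), [427.8, 254.7], [414, 239, 31, 31])]
top green [(np.int32(321), [352.6, 238.8], [332, 233, 42, 13])]
top black [(np.int32(218), [431.9, 252.2], [423, 244, 19, 18]), (np.int32(142), [253.1, 268.1], [245, 256, 14, 27]), (np.int32(65), [472.9, 266.9], [469, 263, 9, 9]), (np.int32(9), [244.7, 288.3], [242, 288, 6, 2])]
knob [ 0.5859316  -0.15114983  0.089     ]
ring [ 0.58540038 -0.15206307  0.057     ]
ball [ 0.56045688 -0.22854662  0.05      ]
vial [ 0.61403537 -0.01712616  0.06      ]
gate [0.56623322 0.15478559 0.136     ]
side brass [(np.int32(1790), [79.6, 116.4], [20, 94, 135, 53]), (np.int32(269), [344.1, 265.9], [333, 256, 25, 19]), (np.int32(138), [37.6, 161.5], [29, 146, 25, 32]), (np.int32(24), [109.4, 119.2], [103, 116, 12, 7]), (np.int32(16), [104.8, 130.4], [100, 128, 9, 6]), (np.int32(14), [82.4, 139.0], [79, 136, 7, 7])]
side green [(np.int32(56), [309.4, 224.3], [301, 221, 16, 8]), (np.int32(21), [295.4, 217.3], [293, 215, 6, 6])]
side black []
```

```bash
python3 - <<'E'
from h import *
for i,(p) in enumerate([(0.56,-.26,.17),(0.58,-.15,.19)]):
    manip.move_pose(p,rot(1.257)); c=cap("wrist"); np.save(f"pics/w{i}.npy",c,allow_pickle=True); cv2.imwrite(f"pics/w{i}.png",c["image"])
    s=manip.state();print(s["clock"],s["joint_pos"].round(3),s["tool_pos"],s["contact_force"],s["moment"])
    for k,v in(("brass",BRASS),("green",GREEN),("black",BLACK)): print(k,[m for m in mask(c,*v,30)[1]][:6])
    for q in((.5855,-.1515,.089),(.5605,-.2285,.05),(.614,-.017,.06)): print(project(c,q))
a=np.vstack([cv2.imread(f"pics/w{i}.png") for i in(0,1)]);cv2.imwrite("pics/wab.png",cv2.resize(a,(480,600),interpolation=cv2.INTER_AREA))
E
```

```text
2.0417 [-0.477  0.207  1.803 -0.     1.131 -0.161] [ 0.55978536 -0.26121603  0.17028882] [ 0.21673076 -0.52482467 -0.26395093] [-0.04043996 -0.08279149 -0.01514175]
brass [(np.int32(3992), [468.5, 379.5], [286, 369, 330, 19]), (np.int32(2354), [305.0, 61.5], [270, 22, 69, 75]), (np.int32(969), [500.7, 326.0], [479, 297, 36, 58]), (np.int32(925), [125.2, 326.2], [112, 297, 35, 58])]
green []
black [(np.int32(46035), [310.7, 333.3], [0, 238, 640, 162]), (np.int32(1262), [304.0, 56.0], [283, 33, 41, 48]), (np.int32(252), [304.5, 158.4], [296, 150, 18, 18]), (np.int32(33), [134.8, 312.8], [131, 310, 10, 9])]
[301.26099137  53.71340623]
[304.24721498 158.15223463]
[ 276.25816444 -185.85131978]
2.6167 [-2.960e-01  1.570e-01  1.824e+00 -1.000e-03  1.160e+00  1.900e-02] [ 0.57994363 -0.1507519   0.19008261] [ 0.06329053 -0.46104614 -0.47598873] [-0.00432673 -0.09895274  0.00093401]
brass [(np.int32(4006), [468.3, 379.4], [286, 369, 330, 19]), (np.int32(1322), [320.4, 178.1], [294, 158, 55, 52]), (np.int32(966), [500.7, 326.0], [479, 297, 36, 58]), (np.int32(923), [125.2, 326.2], [112, 297, 35, 58])]
green [(np.int32(1203), [309.6, 37.4], [287, 0, 42, 73])]
black [(np.int32(45648), [309.7, 333.3], [0, 238, 640, 162]), (np.int32(850), [322.1, 192.8], [306, 175, 33, 38]), (np.int32(156), [319.4, 255.9], [312, 249, 15, 14])]
[321.01330994 197.15089347]
[319.45369536 255.55006996]
[304.00383585  27.84259142]
```

View pics/wab.png

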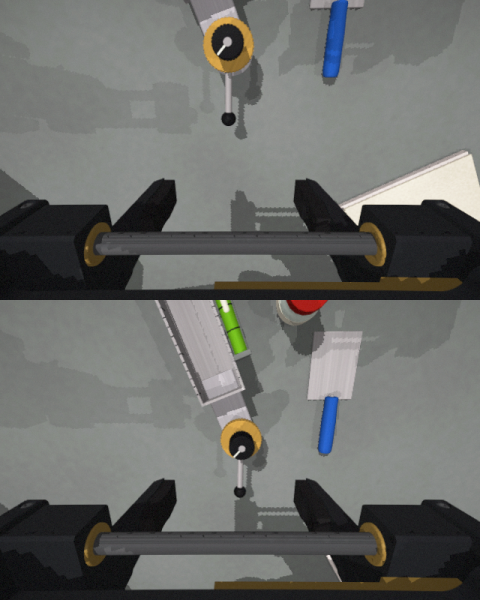

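```bash
python3 - <<'E'
from h import *
w0,w1=[np.load(f"pics/w{i}.npy",allow_pickle=True).item() for i in(0,1)]; t=cap("top")
B=[ray(w0,(304.5,158.4)),ray(w1,(319.4,255.9)),ray(t,(472.9,266.9))]
print("ball",tri(*B),"wrist only",tri(*B[:2]))
def ringc(c,near):
    m=mask(c,*BRASS)[0]
    n,l,st,ce=cv2.connectedComponentsWithStats(m)
    i=min(range(1,n),key=lambda i:np.hypot(*(ce[i]-near))+1e3*(st[i,4]<200))
    h=cv2.convexHull(np.argwhere(l==i)[:,::-1].astype(np.int32))
    return cv2.fitEllipse(h)[0]
P=[ringc(w0,(305,61)),ringc(w1,(320,178)),ringc(t,(428,254))];print(P)
r=[ray(c,p) for c,p in zip((w0,w1,t),P)]
print("ring",tri(*r),tri(*r[:2]),[plane(c,p,.053) for c,p in zip((w0,w1,t),P)])
k=[ray(w0,(303.5,56.5)),ray(w1,(322.1,193.5)),ray(t,(432,252.5))]; print("knob~",tri(*k))
E
```

```text
ball (array([ 0.56058412, -0.22843173,  0.05073776]), [np.float64(0.0002511579169228747), np.float64(0.00015587314384668432), np.float64(0.0002478515292104659)]) wrist only (array([ 0.56053028, -0.22868611,  0.05040781]), [np.float64(0.00015395684056402557), np.float64(0.000153956840564204)])
[(304.2794189453125, 59.373756408691406), (321.0323791503906, 184.82139587402344), (428.1195983886719, 253.49290466308594)]
ring (array([ 0.58664822, -0.1510894 ,  0.05098871]), [np.float64(0.0003888211887269881), np.float64(0.0007940391484874569), np.float64(0.0011609095319175264)]) (array([ 0.5865305 , -0.15157981,  0.05205549]), [np.float64(4.2810274205171906e-05), np.float64(4.2810274205236044e-05)]) [array([ 0.58656685, -0.15168766,  0.053     ]), array([ 0.58655038, -0.15129475,  0.053     ]), array([ 0.58674339, -0.14955927,  0.053     ])]
knob~ (array([ 0.58641775, -0.15219303,  0.07680757]), [np.float64(8.258034831635742e-05), np.float64(0.00035659004525988747), np.float64(0.00042217013936231333)])
```

```bash
cat >> h.py <<'E'
C=np.array([0.5864,-0.1517]); Rr=0.056
def lever_pose(a,z=.038,r=Rr): return np.array([C[0]+r*np.cos(a),C[1]+r*np.sin(a),z]), rot(a+np.pi)
def torque(s,F0=np.zeros(3),M0=0):
    F=s["contact_force"]-F0; d=s["tool_pos"][:2]-C
    return -(d[0]*F[1]-d[1]*F[0]), -(s["moment"][2]-M0)
def sweep(a0,a1,step,rate,stop=None,F0=np.zeros(3),M0=0,z=.038):
    n=max(1,int(np.ceil(abs(a1-a0)/step)))
    for a in np.linspace(a0,a1,n+1)[1:]:
        p,q=lever_pose(a,z); manip.move_linear(p,rate,q); s=manip.state(); t,m=torque(s,F0,M0)
        d=s["tool_pos"][:2]-C
        print(f"{s['clock']:.2f} a={a:.3f} real={np.arctan2(d[1],d[0]):.3f} tF={t:.3f} Mz={m:.3f} F={(s['contact_force']-F0).round(1)}")
        if stop and stop(t,m): break
    return a
E
python3 - <<'E'
from h import *
a=-1.895
p,q=lever_pose(a,.10); manip.move_pose(p,q); manip.set_gripper(.034,10)
p,q=lever_pose(a); manip.move_linear(p,.15,q); s=manip.state()
print(s["clock"],s["contact_force"],s["moment"],s["joint_pos"].round(2)); F0=s["contact_force"];M0=s["moment"][2]
manip.set_gripper(.014,5); s=manip.state(); print(s["clock"],s["contact_force"],s["moment"],s["gripper_width"],s["grasp_force"])
sweep(a,a+.45,.15,.06,F0=F0,M0=M0)
E
```

```text
4.6417 [0.52368924 0.75502659 0.18881206] [-0.03581027 -0.08069212 -0.02052975] [-0.39  0.33  1.92  0.    0.89 -0.06]
5.125 [ 0.39089279  0.29268124 -0.0750965 ] [-0.03940029 -0.02089924 -0.04210004] 0.013912762038077037 0.0
5.42 a=-1.745 real=-1.744 tF=0.057 Mz=-0.013 F=[-1.1 -0.4 -0.4]
5.72 a=-1.595 real=-1.596 tF=0.061 Mz=0.036 F=[-1.1 -1.3  0.6]
6.03 a=-1.445 real=-1.446 tF=0.015 Mz=0.015 F=[-0.1 -1.4  0.4]
```

```bash
python3 - <<'E'
from h import *
import threading,time
log=[];run=True
def smp():
    while run:
        try:
            s=manip.state(); t,m=torque(s); log.append((s["clock"],t,m,np.arctan2(*(s["tool_pos"][:2]-C)[::-1])))
        except Exception as e: log.append(repr(e)); break
        time.sleep(.003)
th=threading.Thread(target=smp);th.start()
sweep(-1.445,-.045,.35,.06)
run=False;th.join()
print(len(log)); 
for l in log[::max(1,len(log)//40)]: print(np.round(l,3) if not isinstance(l,str) else l)
c=cap("wrist");cv2.imwrite("pics/free.png",c["image"])
E
```

```text
6.46 a=-1.165 real=-1.168 tF=0.004 Mz=-0.027 F=[-0.1  0.1 -0.4]
6.89 a=-0.885 real=-0.889 tF=-0.001 Mz=-0.064 F=[ 0.4 -0.5  0.2]
7.33 a=-0.605 real=-0.610 tF=-0.022 Mz=-0.002 F=[-0.5  0.8  0.7]
7.76 a=-0.325 real=-0.330 tF=-0.001 Mz=0.050 F=[ 0.6 -0.2 -0.4]
8.19 a=-0.045 real=-0.050 tF=-0.004 Mz=0.023 F=[0.3 0.1 0.1]
6
[ 6.025 -0.019  0.035 -1.446]
[ 6.458e+00  4.000e-03 -2.700e-02 -1.168e+00]
[ 6.892e+00 -1.000e-03 -6.400e-02 -8.890e-01]
[ 7.325e+00 -2.200e-02 -2.000e-03 -6.100e-01]
[ 7.758e+00 -1.000e-03  5.000e-02 -3.300e-01]
[ 8.192e+00 -4.000e-03  2.300e-02 -5.000e-02]
```

View pics/free.png

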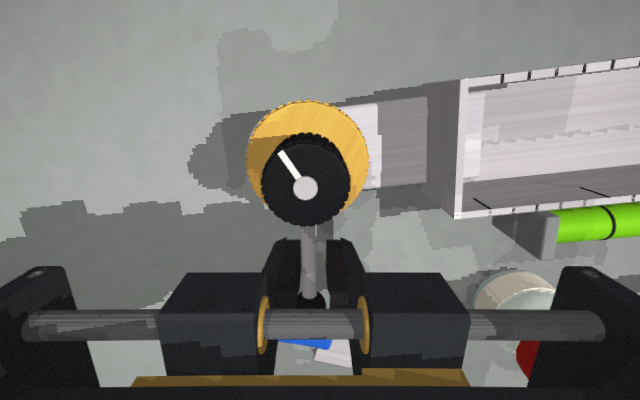

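Lever straddled by the fingers at roughly (308,260) and now pointing away from the robot; ring swung about 1.8 rad and torque is at zero. The knob's at (305,187). Next I look at the vial.

```bash
cat >> h.py <<'E'
VIEW=((0.612,-0.06,.13),rot(1.634))
def vial(save=None,crop=None):
    c=cap("wrist")
    m,b=mask(c,(33,60,40),(75,255,255),100); print(b[:4])
    if save:
        im=c["image"]
        if crop: x,y,w,h=crop; im=cv2.resize(im[y:y+h,x:x+w],None,fx=4,fy=4,interpolation=cv2.INTER_CUBIC)
        cv2.imwrite(save,im)
    return c
E
python3 - <<'E'
from h import *
manip.set_gripper(.034); p,q=lever_pose(-.045,.10); manip.move_linear(p,.2,q)
manip.move_pose(*VIEW); print(manip.state()["clock"],manip.state()["joint_pos"].round(2))
c=vial(); np.save("pics/v0.npy",c,allow_pickle=True)
x,y=project(c,(.614,-.017,.06)).astype(int);print(x,y); x0=max(0,x-75);y0=max(0,y-75)
cv2.imwrite("pics/v0.png",cv2.resize(c["image"][y0:y0+150,x0:x0+150],None,fx=4,fy=4,interpolation=cv2.INTER_CUBIC)); print(x0,y0,c["image"].shape)
E
```

```text
10.6083 [-0.14  0.24  1.84 -0.    1.06 -0.2 ]
[(np.int32(1999), [324.2, 154.8], [314, 104, 23, 103])]
321 157
246 82 (400, 640, 3)
```

View pics/v0.png

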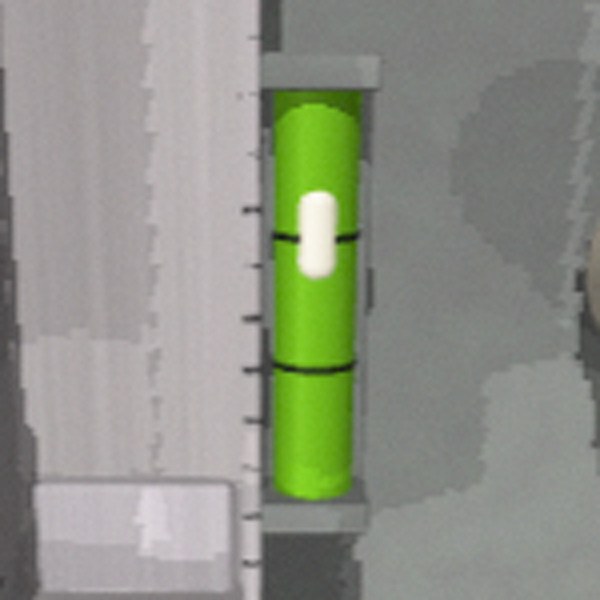

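The bubble centre is about 12 mm beyond the middle: bubble at crop y=234, lines at y=238 and 368. That needs about 2.0 rad clockwise.

```bash
cat >> h.py <<'E'
def bubble(c,z=.067):
    """offset of bubble from mid of lines along trough (m)"""
    m,b=mask(c,(33,60,40),(75,255,255),100); x,y,w,h=b[0][2]
    x,y,w,h=x,y-2,w,h+4
    hsv=cv2.cvtColor(c["image"],cv2.COLOR_BGR2HSV)[y:y+h,x:x+w].astype(float)
    bu=np.clip((200-hsv[...,1])/150,0,1)*(hsv[...,2]>150); bu[:, :3]=0; bu[:,-3:]=0; bu[:6]=0; bu[-6:]=0
    ys,xs=np.mgrid[:h,:w]; bp=np.array([(xs*bu).sum(),(ys*bu).sum()])/bu.sum()
    V=hsv[...,2]; cols=[j for j in list(range(4,7))+list(range(w-7,w-4))]
    dark=np.clip(130-np.median(V[:,cols],axis=1),0,None); dark[:12]=0; dark[-8:]=0
    n,l,st,ce=cv2.connectedComponentsWithStats((dark>10).astype(np.uint8).reshape(-1,1))
    ln=sorted([np.average(np.where(l[:,0]==i)[0],weights=dark[l[:,0]==i]) for i in range(1,n)])
    print("bubble",bp+[x,y],"lines",[round(v+y,2) for v in ln])
    P=[plane(c,(bp[0]+x,v+y),z) for v in (bp[1],*ln)]
    d=np.array([np.cos(1.634),np.sin(1.634)]); s=[p[:2]@d for p in P]
    if len(ln)==2: print("offset mm",1e3*(s[0]-(s[1]+s[2])/2),"spacing",1e3*(s[1]-s[2])); return s[0]-(s[1]+s[2])/2
E
python3 - <<'E'
from h import *
c=np.load("pics/v0.npy",allow_pickle=True).item(); o=bubble(c)
for psi in(2.6,): print(inverse_kinematics((C[0],C[1],.066),rot(psi)))
E
```

```text
bubble [324.89728688 140.22955369] lines [np.float64(141.37), np.float64(173.73)]
offset mm 12.339090515626483 spacing 23.11041557194442
[-0.29426805  0.29528331  1.90696229  0.          0.93934705 -1.32347172]
```

```bash
cat >> h.py <<'E'
def turn_knob(psi,ang,z=.066):
    manip.move_pose((C[0],C[1],.12),rot(psi)); manip.set_gripper(.05,10)
    manip.move_linear((C[0],C[1],z),.12); s=manip.state(); F0=s["contact_force"]
    manip.set_gripper(.02,15); s=manip.state(); print("grip",s["clock"],s["gripper_width"],s["grasp_force"],(s["contact_force"]-F0).round(1))
    n=int(np.ceil(ang/.7)); q=s["joint_pos"].copy()
    q=inverse_kinematics((C[0],C[1],z),rot(psi))
    for i in range(n):
        q[5]+=ang/n; manip.set_joints(q); s=manip.state(); print(s["clock"],s["joint_pos"][5],s["contact_force"].round(1),s["moment"].round(3))
    manip.dwell(.1); manip.set_gripper(.05); manip.move_linear((C[0],C[1],.12),.15)
E
python3 - <<'E'
from h import *
turn_knob(2.6,2.06)
manip.move_pose(*VIEW); c=cap("wrist"); print(manip.state()["clock"]); np.save("pics/v1.npy",c,allow_pickle=True); bubble(c)
cv2.imwrite("pics/v1.png",c["image"])
E
```

```text
grip 13.175 0.029397997372779323 14.99949119053781 [-3.1 -4.9  2.3]
13.875 -0.6390297578500571 [-1.4 -4.9  3.3] [-0.933  0.286 -0.101]
14.575 0.04763814973584391 [ 0.7 -4.9  1.4] [-0.796 -0.048 -0.108]
15.275 0.7342455889430204 [ 2.5 -6.1 -1.1] [-0.994 -0.291 -0.084]
17.325
bubble [324.85852385 158.11786853] lines [np.float64(141.38), np.float64(173.75)]
offset mm -0.1835105962956704 spacing 23.092667261662633
```

View pics/v1.png

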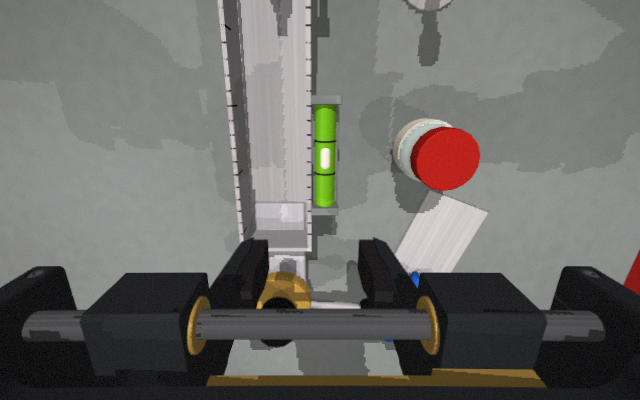

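Bubble now sits midway between the lines (325,158; lines at 141.4 and 173.7), offset −0.2 mm. Now tighten, in small steps and stopping early.

```bash
python3 - <<'E'
from h import *
import h
a=-.045
p,q=lever_pose(a,.10); manip.move_pose(p,q); manip.set_gripper(.034,10)
p,q=lever_pose(a); manip.move_linear(p,.15,q); manip.set_gripper(.010,5); manip.dwell(.1); s=manip.state()
print(s["clock"],s["contact_force"],s["moment"],s["gripper_width"],s["grasp_force"]); F0=s["contact_force"];M0=s["moment"][2]
np.save("pics/bias.npy",np.append(F0,M0))
sweep(a,-1.3,.1,.06,stop=lambda t,m:t<-.15,F0=F0,M0=M0)
s=manip.state(); print(torque(s,F0,M0),s["joint_velocities"].round(3)); manip.dwell(.1); print(torque(manip.state(),F0,M0))
E
```

```text
20.3833 [-0.23248056 -1.20138067  0.57183973] [-0.03168921 -0.22511954  0.02126336] 0.009988926386088797 0.3305150382220745
20.63 a=-0.142 real=-0.141 tF=-0.057 Mz=0.022 F=[ 0.1  1.  -0.6]
20.88 a=-0.238 real=-0.237 tF=-0.031 Mz=0.045 F=[ 0.   0.6 -1. ]
21.13 a=-0.335 real=-0.333 tF=-0.100 Mz=-0.026 F=[ 1.1  1.5 -0.9]
21.38 a=-0.431 real=-0.429 tF=-0.138 Mz=-0.028 F=[ 0.1  2.7 -0.2]
21.63 a=-0.528 real=-0.526 tF=-0.073 Mz=0.033 F=[ 0.5  1.2 -0.1]
21.88 a=-0.624 real=-0.623 tF=-0.040 Mz=-0.004 F=[-0.8  1.5  0.2]
22.13 a=-0.721 real=-0.719 tF=-0.028 Mz=0.095 F=[-0.1  0.8 -0.7]
22.38 a=-0.817 real=-0.815 tF=-0.069 Mz=0.019 F=[ 0.4  1.4 -1.2]
22.63 a=-0.914 real=-0.911 tF=-0.108 Mz=0.034 F=[ 0.7  2.2 -0.8]
22.88 a=-1.010 real=-1.008 tF=-0.023 Mz=0.007 F=[ 0.   0.7 -1.2]
23.13 a=-1.107 real=-1.104 tF=-0.029 Mz=0.054 F=[ 0.2  0.7 -0.5]
23.38 a=-1.203 real=-1.201 tF=-0.070 Mz=0.017 F=[ 0.7  1.7 -0.8]
23.63 a=-1.300 real=-1.298 tF=-0.056 Mz=-0.017 F=[ 0.6  1.5 -0.5]
(np.float64(-0.056083784150158605), np.float64(-0.017048560337724047)) [ 0.004  0.003 -0.003  0.001 -0.001  0.003]
(np.float64(0.007659157115476124), np.float64(0.019745488797597542))
```

```bash
python3 - <<'E'
from h import *
manip.dwell(.15)
S=[]
for _ in range(6): manip.dwell(.02); s=manip.state(); S.append(np.append(s["contact_force"],s["moment"][2]))
S=np.array(S);b=S.mean(0);print("bias",b,S.std(0)); F0=b[:3];M0=b[3]; np.save("pics/bias.npy",b)
a=-1.3
for st,rate in((.08,.3),(.08,.3),(.08,.03),(.04,.3),(.04,.02)):
    t0=manip.state()["clock"];a-=st;p,q=lever_pose(a);manip.move_linear(p,rate,q)
    out=[]
    for k in range(4):
        s=manip.state(); d=s["tool_pos"][:2]-C; t,m=torque(s,F0,M0); out.append(f"{s['clock']-t0:.3f}: {t:.3f} {m:.3f} lag{np.arctan2(d[1],d[0])-a:.4f} v{abs(s['joint_velocities'][5]):.3f}")
        manip.dwell(.01)
    print(round(a,3),rate,out)
c=cap("wrist");cv2.imwrite("pics/t1.png",c["image"])
E
```

```text
bias [ 0.16832814  0.06871498 -0.25912542  0.01482926] [0.42149439 0.33649402 0.30153599 0.02351159]
-1.38 0.3 ['0.250: 0.022 0.016 lag-0.0013 v0.008', '0.258: -0.044 0.031 lag-0.0016 v0.004', '0.267: -0.034 -0.011 lag-0.0010 v0.001', '0.275: 0.007 -0.003 lag-0.0008 v0.001']
-1.46 0.3 ['0.250: -0.015 0.043 lag-0.0004 v0.004', '0.258: 0.015 0.035 lag0.0003 v0.001', '0.267: 0.058 0.002 lag-0.0000 v0.003', '0.275: 0.025 0.004 lag-0.0002 v0.004']
-1.54 0.03 ['0.300: -0.029 0.011 lag0.0018 v0.002', '0.308: 0.046 -0.005 lag0.0014 v0.006', '0.317: 0.035 0.045 lag0.0013 v0.005', '0.325: -0.007 0.067 lag0.0016 v0.006']
-1.58 0.3 ['0.250: 0.049 -0.006 lag0.0027 v0.000', '0.258: 0.030 0.042 lag0.0033 v0.003', '0.267: 0.006 0.035 lag0.0026 v0.003', '0.275: -0.039 0.038 lag0.0031 v0.005']
-1.62 0.02 ['0.258: -0.033 0.032 lag0.0021 v0.000', '0.267: -0.078 0.043 lag0.0034 v0.001', '0.275: -0.029 -0.013 lag0.0027 v0.002', '0.283: -0.006 0.019 lag0.0026 v0.002']
```

View pics/t1.png

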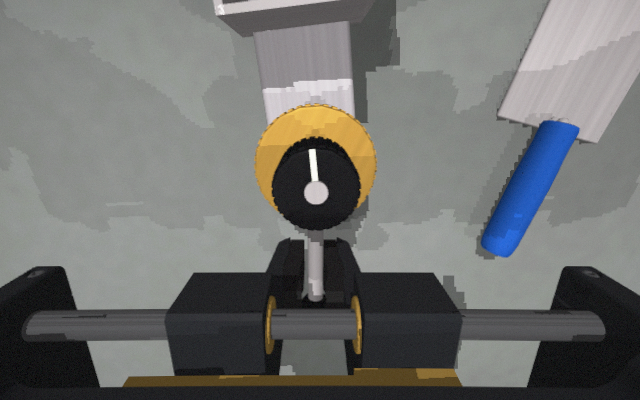

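The lever is still held between the fingers at (315,262). The arm settles before each reading, so the torque has already faded. Instead I'll use the gripper's own force-limited closing as a torque wrench: one finger pushes the bar until it stalls.

```bash
cat >> h.py <<'E'
def wrench(a,force,o=.036,shut=.010):
    """open, place tool at lever angle a, close with limited force; one finger pushes bar clockwise"""
    manip.set_gripper(o,10); p,q=lever_pose(a); manip.move_linear(p,.1,q); manip.dwell(.1)
    B=[]
    for _ in range(5): s=manip.state(); B.append(np.append(s["contact_force"],s["moment"][2])); manip.dwell(.02)
    b=np.mean(B,0); manip.set_gripper(shut,force); L=[]
    for _ in range(5): s=manip.state(); t,m=torque(s,b[:3],b[3]); L.append((t,m,s["grasp_force"])); manip.dwell(.02)
    L=np.array(L); print(f"{s['clock']:.2f} a={a:.3f} F={force} width={1e3*s['gripper_width']:.1f} tF,Mz,grasp={L.mean(0).round(3)} first {L[0].round(3)} last {L[-1].round(3)}")
    return s["gripper_width"]
E
python3 - <<'E'
from h import *
print(manip.state()["clock"])
wrench(-1.80,3); wrench(-1.98,3)
E
```

```text
25.5083
27.21 a=-1.800 F=3 width=9.7 tF,Mz,grasp=[-0.148 -0.015  1.33 ] first [-0.187  0.002  1.368] last [-0.159 -0.028  1.428]
28.93 a=-1.980 F=3 width=10.2 tF,Mz,grasp=[-0.228  0.029  2.183] first [-0.212  0.034  2.18 ] last [-0.221 -0.003  2.187]
```

Torque is now felt clearly and holds: 0.15 then 0.23 N m, about 0.44 N m/rad. Continuing with the force capped near 7 N net.

```bash
python3 - <<'E'
from h import *
wrench(-2.15,3.8); wrench(-2.30,3.8)
E
```

```text
30.62 a=-2.150 F=3.8 width=9.9 tF,Mz,grasp=[-0.342  0.02   2.879] first [-0.347  0.015  2.881] last [-0.307  0.027  2.877]
32.25 a=-2.300 F=3.8 width=15.4 tF,Mz,grasp=[-0.403 -0.016  3.68 ] first [-0.384 -0.044  3.68 ] last [-0.448 -0.015  3.68 ]
```

```bash
python3 - <<'E'
from h import *
manip.set_gripper(.036,10); p,q=lever_pose(-2.30,.10); manip.move_linear(p,.15,q)
manip.move_pose(*VIEW); c=cap("wrist"); o=bubble(c); manip.dwell(.3); s=manip.state(); print(s["clock"],s["contact_force"])
if o is not None and abs(o)<.0015: print(order.close_job())
E
```

```text
bubble [325.52267157 158.34354575] lines [np.float64(141.54), np.float64(174.34)]
offset mm -0.06960562700993045 spacing 23.37332534286964
34.3167 [ 0.06685993 -0.66801006 -0.63270502]
the job is handed in; nothing more can be done
None
```

The job is handed in, with no verdict returned: the bubble reads 0.1 mm off the middle, the ring was nipped up to about 0.4 N m by feel, and the arm was clear of everything at 34 s.

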